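# Index the bean doser and drop one dose

### The job

Take the upright handle of the bean doser's flywheel and turn it clockwise (seen from above), feeling for the hump: ease it over the first rise in resistance, stop as soon as it has dropped in just past the peak, never forcing it on into the next, stiffer hump, and let go. Then press the key on the spout arm gently down, and let it come back up, leaving the wheel in that place. Do not move the cup under the spout, the portafilter or the tamper.

Things in the scene. Friction and masses are not known exactly. Their poses are not given: they have to be found in the camera images.
- doser: the bean doser, fixed: black round housing 132 mm across; origin under it on the wheel's axis, at table level; x to its back (bean jar, 155 mm high, 66 to 152 mm behind the axis), spout arm along -x (56 mm wide, top 125 mm above the table, reaching 170 mm). Foot plate 320 x 150 x 12 mm
- wheel_axis (a point): centre of the flat-lying aluminium flywheel on top of the doser (150 mm across, rim 16 mm thick), on its upright axis, level with the rim's top face, 172 mm above the table; axes as doser. Only the wheel's handle stands higher (the hub by 4 mm)
- handle_mid (a point): middle of the flywheel's wooden handle: upright cylinder 24 mm thick, from 175 to 217 mm above the table, 60 mm from the wheel's axis; this point is 196 mm above the table. The handle spins freely on its pin: a gripper holding it need not turn with the wheel. Force felt here: 1 to 2 N of drag, 7 to 10 N climbing the first hump, then, past its crest, a pull onward of up to 5 N; 12 N or more on the next hump
- wheel (a joint): wheel angle, rad, growing clockwise seen from above; 0: handle along +x of the doser; starts at 0 to 0.5, turns -0.1 to 3.5. The first hump is hidden: crest anywhere from 1.0 to 2.6. Resistance is felt from 0.25 before the crest, none on it; beyond, a spring pulls into a resting place 0.22 past it, reached by itself if let go 0.1 to 0.3 past the crest. 0.4 past the crest is too far
- pawl (a joint): lift in m of the sprung pawl hidden inside the housing (cannot be seen): 0 before the hump, 0.004 on the first crest, about 0.0011 in the resting place just past it; above 0.0055 the wheel has been forced on into the next hump (crest 0.007)
- drop_key_top (a point): centre of the top of the round push key (28 mm across, black, in an aluminium collar 44 mm across) on the spout arm, 142 mm in front of the wheel's axis (towards -x of point wheel_axis), 149 mm above the table when up (collar top at 137 mm); pushed straight down
- drop_key (a joint): travel of that key in m: 0 up, 0.008 fully down; springs back by itself; about 2 N at first, 7 N fully down; it counts as pressed beyond 0.005
- cup: bystander: loose steel cup 60 mm across, 66 mm tall, standing on the foot plate under the spout; origin at the centre of its underside
- portafilter: bystander: loose portafilter lying flat, steel basket 70 mm across and 32 mm high at the origin (centre of its underside), black handle along its -x to 183 mm
- tamper: bystander: loose coffee tamper standing upright, 58 mm across, 82 mm tall; origin at the centre of its underside

How it is judged (in metres and radians):
On the way, in this order (a step that is already met when the one before it is completed fails the run):
1. the flywheel is brought onto the crest of the first hump (value of joint pawl above 0.0033 m), for 0.02 s.
2. the flywheel has dropped in just past the crest (value of joint pawl between 0.0006 and 0.0027 m), for 0.3 s.
3. the key is pressed down with the wheel in that place (all of step 2 and value of joint drop_key above 0.005 m), for 0.05 s.
At the end, for the whole second after the job is handed in: the flywheel rests just past the crest of the first hump (pawl lift 0.6 to 2.7 mm, wheel slower than 0.05 rad/s), and the key is up again (less than 1.5 mm of travel) (all of step 2 and value of joint drop_key below 0.0015 m and velocity of joint wheel between -0.05 and 0.05 rad/s); the robot touches nothing.
It fails at once if the wheel is forced on into the next hump (pawl lift above 5.5 mm) (value of joint pawl above 0.0055 m).
It fails at once if the key is pressed (beyond 4 mm) while the wheel is not in its resting place just past the crest (value of joint drop_key above 0.004 m and not (value of joint pawl between 0.0006 and 0.0027 m)).
It fails at once if the key is pushed with more than 30 N (contact force between anything else and drop_key above 30 N).
It fails at once if the cup, the portafilter or the tamper is moved by more than 20 mm (distance of any of cup, portafilter, tamper from where it was at the start of the episode above 0.02 m).
It also fails if it takes over 64 s, if anything falls off the work surface, if the arm or the gripper's body presses on something with over 40 N, if the wrist force passes 120 N, or if a joint passes its speed limit or range.

### The arm

A 6-joint arm with a two-finger parallel gripper is mounted at the origin on the work surface. World frame = base frame: x ahead of the robot, y to its left, z up, the work surface at z = 0. Lengths are in mm, angles in degrees, forces in N, time in s.
With the tool pointing down it reaches from about 350 to 875 mm from the base axis. Payload 4.2 kg.
Tool frame: the origin (TCP) lies between the finger pads; the fingertips stand 11 mm ahead of it and the grasp point (between the pads) lies 8 mm behind it; x points along the fingers, z is the direction in which the jaws open and shut, and the axes are right-handed (so a half turn about x gives the same grasp; the last joint's range is limited). The gripper opens to 85 mm and grips with 20 to 120 N. Pads are 22 mm wide; open, the fingers measure 114 mm over their backs; the gripper's body (76 mm by 85 mm) begins 54 mm behind the grasp point. The pads swing forward as they close: fully open they stand 13 mm farther back than shut.
Start: joints at [-51.818, 22.042, 0.453, 0, -68.411, -14.817], TCP at [247.882, -573.719, 242.312] pointing down, gripper open.
Joint ranges: [-179.83, 179.83], [-69.29, 118.12], [-61.27, 80.66], [-181.25, 117.63], [-171.15, -9.14], [-177.46, 177.46]. Speed limits (degrees/s): [159.86, 159.86, 180, 180, 180, 180].

### API

Orientations are given as [roll, pitch, yaw] about the fixed x, y, z axes, in that order (R = Rz(yaw) Ry(pitch) Rx(roll)).
In Python, from station import * gives the robot as it stands.
- The arm moves only by the shell command python3 -m inch 'ROWS' [FORCE]. ROWS is text: rows parted by semicolons, each of 7 numbers parted by spaces: the turn, a rotation vector about the tool's x, y, z each as a share of 4 degrees, from -1 to 1, then the shift along the tool's x, y, z each as a share of 0.06 m, from -1 to 1, then the closure in counts, from 0 (fully open) to 255 (shut). A call has 1 to 8 rows; each row shifts and turns the commanded pose from where the row before left it, along the tool's axes as they then stand; what a row does not reach is not made up. A row lasts 1/8 s, in which the tool goes at most 62.5 mm and 10.7 degrees, less where a joint would pass 70% of its speed; a pose out of reach is approached as far as the arm can. A call with a number of a shift or a turn outside -1 to 1 is refused whole. A call with a gripper value outside its range is refused whole. The fingers move at their own pace and stop on an object; FORCE is the grip in N (left out, the last holds). Time passes only in rows, so rows that do not move let the fingers close. It gives the time, the measured TCP pose, the force and the opening at its end, in the units of the state.
- get_state(): the state, without advancing time (a new reading comes with each control period).
- snapshot(name): name is "side" or "top"; returns the picture (384x512x3 uint8, blue, green, red); there is no depth.
- get_calibration(name): a dict with "fx", "fy", "cx", "cy" (pixels), "distortion" ([k1, k2, p1, p2, k3] as OpenCV has them; the pictures are not rectified), "R" (3x3) and "t" (3): a world point X has camera coordinates R X + t. Camera axes: x right, y down, z forward; pixel columns grow to the right and rows downward; lengths in mm; the calibration is good to about 2 mm. A picture is of the moment at which its call begins. get_calibration takes no time and is no camera call.
- finish_job(): hands the job in, once; it reports no verdict.
The state is a dict: "time_s": time; "joints": joint angles; "dq": joint speeds; "tau": joint torques, N m; "tool_pos": TCP position; "orientation": TCP orientation; "contact_force": force on the tool from outside, world axes, zero at the start; "torque": the same for the moment, N m; "gripper_width": finger opening in mm.
Only numpy, scipy, OpenCV 4.12 (cv2) and the standard library are available. Lean on these libraries where they do the work, as an engineer would, in place of code of your own. Each camera call takes 0.05 s, during which the arm holds its last target. There are 200 camera calls.

## Working session

There is one attempt and no reset: what is moved stays moved. The work goes in short steps, Python scripts to look and compute and a shell command to move; the robot and the scene stay as the last step left them, time stands still between calls to the robot, and variables do not carry over. Pictures are saved under pics/ and viewed, about 8 in all and at most 12, crops included, and the job is handed in when it is done.

```bash
mkdir -p pics; ls; python3 - <<'E'
from station import *
import cv2,numpy as np
for n in("side","top"):
    cv2.imwrite(f"pics/{n}0.png",snapshot(n)); c=get_calibration(n); print(n,{k:np.round(v,3).tolist() for k,v in c.items()})
print(get_state())
E
```

```text
pics
side {'fx': 393.233, 'fy': 393.233, 'cx': 258.476, 'cy': 193.13, 'distortion': [-0.139, 0.0, 0.0, 0.0, 0.0], 'R': [[-0.943, -0.332, 0.018], [-0.208, 0.547, -0.811], [0.26, -0.768, -0.585]], 't': [529.588, 216.016, 1036.445]}
top {'fx': 352.04, 'fy': 352.04, 'cx': 259.242, 'cy': 185.171, 'distortion': [-0.021, 0.0, 0.0, 0.0, 0.0], 'R': [[0.002, -1.0, 0.022], [-0.991, -0.005, -0.137], [0.137, -0.022, -0.99]], 't': [-29.578, 569.637, 883.956]}
{'time_s': 0.1, 'joints': array([-5.18176285e+01,  2.20878470e+01,  3.88340937e-01, -2.36262775e-02,
       -6.84117336e+01, -1.48157238e+01]), 'dq': array([-0.01884655, -0.21443186,  0.12364361,  0.09688613, -0.01304241,
       -0.04333315]), 'tau': array([-9.41143990e-04, -3.93318379e+01,  1.88929653e+01,  4.19782788e+00,
       -2.59637724e-03,  4.80205784e-06]), 'tool_pos': array([ 247.69202477, -573.2882916 ,  241.32462421]), 'orientation': array([  3.65257279,  89.88661341, 117.0105062 ]), 'contact_force': array([-0.46053438,  0.10312687,  0.40463117]), 'torque': array([0.03026361, 0.02602662, 0.00240937]), 'gripper_width': 85.067330263566}
```

View pics/side0.png

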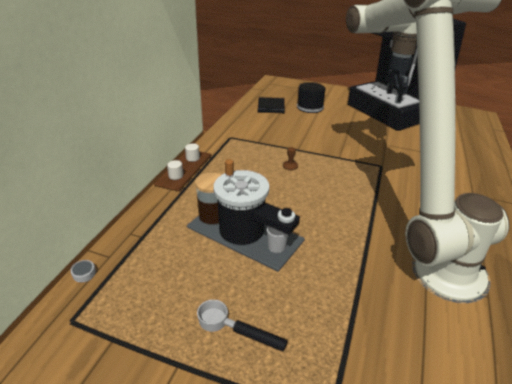

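View pics/top0.png

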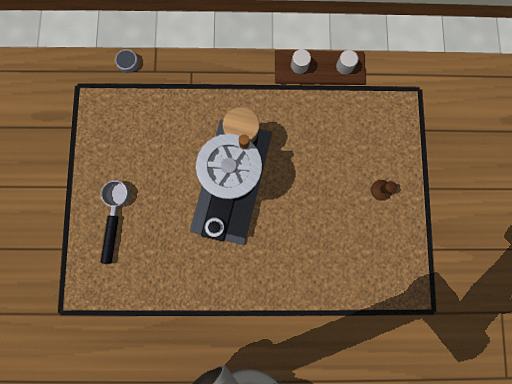

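```bash
cat > h.py <<'E'
from station import *
import cv2,numpy as np
from scipy.spatial.transform import Rotation as Ro
def ray(n,uv,z):
    c=get_calibration(n);K=np.array([[c["fx"],0,c["cx"]],[0,c["fy"],c["cy"]],[0,0,1.]])
    p=cv2.undistortPoints(np.array([[uv]],float),K,np.array(c["distortion"],float))[0,0]
    R=np.array(c["R"]);t=np.array(c["t"]);C=-R.T@t;d=R.T@np.array([p[0],p[1],1])
    return C+d*(z-C[2])/d[2]
def pix(n,X):
    c=get_calibration(n);K=np.array([[c["fx"],0,c["cx"]],[0,c["fy"],c["cy"]],[0,0,1.]])
    return cv2.projectPoints(np.array([X],float),cv2.Rodrigues(np.array(c["R"]))[0],np.array(c["t"],float),K,np.array(c["distortion"],float))[0][0,0]
def toolR():
    return Ro.from_euler("xyz",get_state()["orientation"],degrees=True).as_matrix()
def shares(d): return np.round(toolR().T@np.array(d)/60,3)
E
python3 - <<'E'
from h import *
t=cv2.imread("pics/top0.png");s=cv2.imread("pics/side0.png")
def blobs(m,name,z,box,amin=15):
    x0,y0,x1,y1=box;M=np.zeros_like(m);M[y0:y1,x0:x1]=m[y0:y1,x0:x1]
    n,l,st,ce=cv2.connectedComponentsWithStats(M)
    for i in range(1,n):
        if st[i,4]>=amin: print(name,st[i].tolist(),ce[i].round(1))
h=cv2.cvtColor(t,cv2.COLOR_BGR2HSV)
br=((h[...,1]<60)&(h[...,2]>120)).astype(np.uint8)
blobs(br,"bright top",0,(180,120,290,250))
# wheel outline
M=np.zeros_like(br);M[125:205,190:270]=br[125:205,190:270]
cs=cv2.findContours(M,0,1)[0];c=max(cs,key=cv2.contourArea);hu=cv2.convexHull(c)
e=cv2.fitEllipse(hu);print("wheel ell",e, ray("top",e[0],172))
M=np.zeros_like(br);M[212:245,198:232]=br[212:245,198:232]
c=max(cv2.findContours(M,0,1)[0],key=cv2.contourArea);e=cv2.fitEllipse(cv2.convexHull(c));print("collar",e,ray("top",e[0],137))
hs=cv2.cvtColor(s,cv2.COLOR_BGR2HSV)
brs=((hs[...,1]<60)&(hs[...,2]>120)).astype(np.uint8)
M=np.zeros_like(brs);M[160:212,205:275]=brs[160:212,205:275]
c=max(cv2.findContours(M,0,1)[0],key=cv2.contourArea);print("side wheel",cv2.boundingRect(c))
big=lambda im,a:cv2.resize(im[a[1]:a[3],a[0]:a[2]],None,fx=5,fy=5,interpolation=cv2.INTER_CUBIC)
A=big(t,(190,110,270,230));B=big(s,(190,150,270,270))
cv2.imwrite("pics/crop0.png",np.hstack([A,B]))
E
```

```text
bright top [195, 134, 67, 65, 2852] [227.8 167. ]
bright top [205, 218, 19, 19, 151] [213.3 227.1]
wheel ell ((228.07797241210938, 165.6975860595703), (64.74315643310547, 65.9072494506836), 80.74964904785156) [595.40233203  45.63870659 172.        ]
collar ((213.9361114501953, 226.8946990966797), (18.438152313232422, 18.90306282043457), 25.630123138427734) [458.78722024  78.54607409 137.        ]
side wheel (205, 170, 64, 40)
```

View pics/crop0.png

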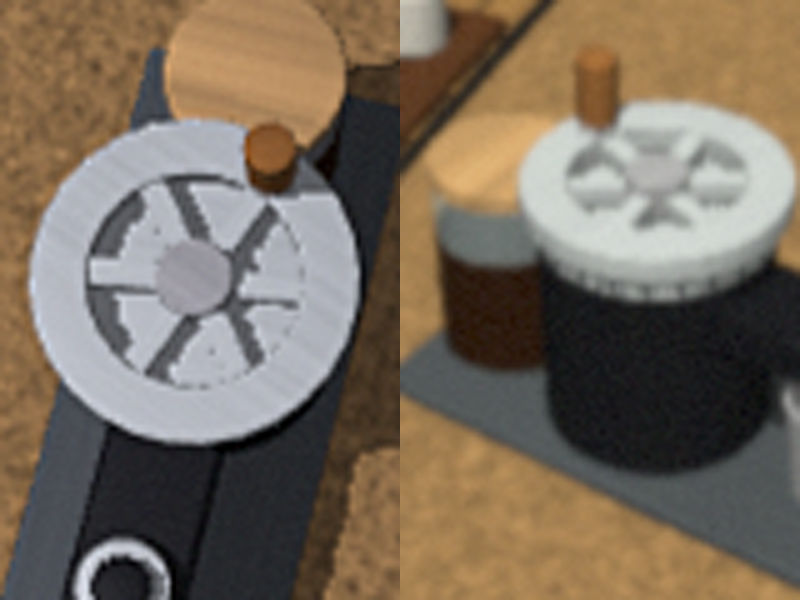

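```bash
python3 - <<'E'
from h import *
print(ray("top",(243.8,138.9),217),ray("side",(229.2,160.4),217), "hub",ray("top",(228.4,165.3),176),ray("side",(190+255/5,150+173/5),176))
t=cv2.imread("pics/top0.png");h=cv2.cvtColor(t,cv2.COLOR_BGR2HSV)
m=((h[...,0]<14)&(h[...,1]>130)&(h[...,2]>60)).astype(np.uint8);m[:132]=0;m[152:]=0;m[:,:236]=0;m[:,254:]=0
print(cv2.boundingRect(m), np.argwhere(m).mean(0)[::-1])
W=np.array([595.4,45.6]);u=np.array([136.6,-32.9]);u/=np.hypot(*u)
H=ray("top",(243.8,138.9),217)[:2];v=H-W
print("yaw",np.degrees(np.arctan2(u[1],u[0])),"r",np.hypot(*v),"angle cw",np.arctan2(u[1],u[0])-np.arctan2(v[1],v[0]))
print("toolR",toolR().round(3))
E
```

```text
[645.52400549   9.618099   217.        ] [646.91074922   9.53582954 217.        ] hub [595.53508184  44.65707874 176.        ] [596.35118007  51.03424903 176.        ]
(239, 135, 10, 13) [242.75    139.71875]
yaw -13.541729772018616 r 61.701808125623174 angle cw 0.38626292491031666
toolR [[-0.001 -0.918 -0.396]
 [ 0.002 -0.396  0.918]
 [-1.     0.     0.002]]
```

```bash
python3 -m inch '-1 0 0 0 0 0 100;-1 0 0 0 0 0 100;-1 0 0 0 0 0 100;-1 0 0 0 0 0 100;-1 0 0 0 0 0 100;-1 0 0 0 0 0 100;-1 0 0 0 0 0 100;-1 0 0 0 0 0 100' 40; python3 -m inch '-1 0 0 0 0 0 100;-1 0 0 0 0 0 100;0 0 0 0 -0.97 -0.13 100;0 0 0 0 -0.97 -0.13 100;0 0 0 0 -0.97 -0.13 100;0 0 0 0 -0.97 -0.13 100;0 0 0 0 -0.97 -0.13 100;0 0 0 0 -0.97 -0.13 100'; python3 - <<'E'
from h import *
s=get_state();print(toolR().round(3),s["joints"].round(1)); print(shares(np.array([645.5,9.6,245])-s["tool_pos"]))
E
```

```text
time_s: 1.1
tool_pos: [247.8, -573.4, 241.6]
orientation: [-30.6, 89.9, 114.9]
contact_force: [0.1, 0.0, 0.6]
gripper_width: 52.1
time_s: 2.1
tool_pos: [446.9, -280.7, 242.1]
orientation: [-8.0, 90.0, 145.3]
contact_force: [1.0, -1.1, -0.1]
gripper_width: 52.0
[[-0.    -0.448 -0.894]
 [ 0.    -0.894  0.448]
 [-1.    -0.     0.   ]] [-14.5  12.6 -13.1  -0.  -64.3 -12.1]
[-0.049 -5.809 -0.79 ]
```

```bash
python3 -m inch '0 0 0 0 -0.97 -0.13 100;0 0 0 0 -0.97 -0.13 100;0 0 0 0 -0.97 -0.13 100;0 0 0 0 -0.97 -0.13 100;0 0 0 0 -0.97 -0.13 100;0 0 0 0 -0.95 -0.14 100;0 0 0 0 0 0 100'; python3 - <<'E'
from h import *
s=get_state();print(s["tool_pos"],shares(np.array([645.5,9.6,242])-s["tool_pos"]))
a=snapshot("top")[100:220,170:290];b=snapshot("side")[120:240,180:300]
cv2.imwrite("pics/c1.png",cv2.resize(np.hstack([a,b]),None,fx=3.3,fy=3.3,interpolation=2))
E
```

```text
time_s: 2.98
tool_pos: [646.0, 10.7, 240.4]
orientation: [27.5, 89.9, -178.9]
contact_force: [-0.6, -0.2, -0.2]
gripper_width: 51.8
[645.9966121   10.71133191 240.41272838] [-0.026  0.02  -0.001]
```

View pics/c1.png

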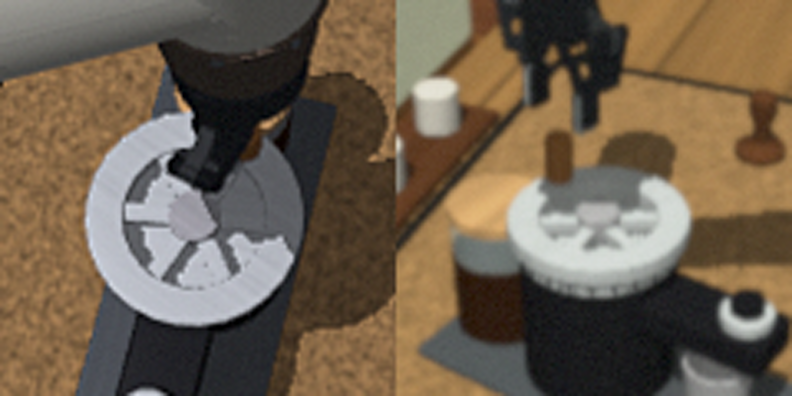

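```bash
python3 -m inch '0 0 0 0.26 0.02 0 100;0 0 0 0.26 0 0 100;0 0 0 0.25 0 0 100;0 0 0 0 0 0 100;0 0 0 0 0 0 255;0 0 0 0 0 0 255;0 0 0 0 0 0 255;0 0 0 0 0 0 255' 30; python3 - <<'E'
from h import *
s=get_state();print(s["tool_pos"],s["contact_force"],s["torque"],s["gripper_width"])
a=snapshot("side")[120:220,200:300]
cv2.imwrite("pics/c2.png",cv2.resize(a,None,fx=5,fy=5,interpolation=2))
E
```

```text
time_s: 4.08
tool_pos: [644.4, 6.2, 196.9]
orientation: [-150.4, 89.9, 2.9]
contact_force: [-0.2, 0.8, 2.9]
gripper_width: 23.4
[644.42915876   6.23026106 196.94641466] [-0.15122514  0.82618963  2.94739665] [0.06094238 0.21538828 0.03251462] 23.38239056022009
```

View pics/c2.png

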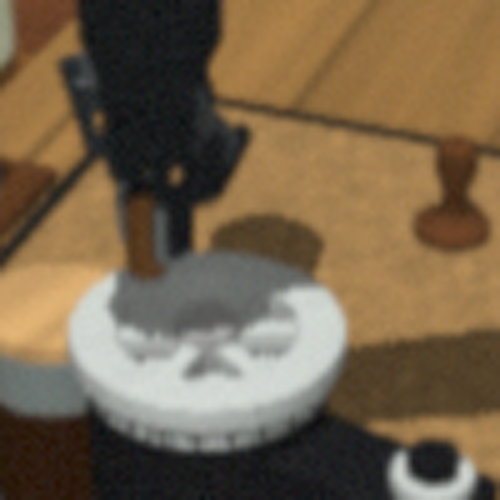

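```bash
cat > arc.py <<'E'
import sys
from h import *
W=np.array([595.4,45.6]);Y=np.radians(-13.5)
d=lambda a:np.array([np.cos(Y-a),np.sin(Y-a)])
s=get_state();v=s["tool_pos"][:2]-W;a=Y-np.arctan2(v[1],v[0]);F=s["contact_force"]
a=a%(2*np.pi);tg=np.array([np.sin(Y-a),-np.cos(Y-a)])
print("t %.2f theta %.3f r %.1f z %.1f  resist %.1f  radial(out) %.1f Fz %.1f w %.1f"%(s["time_s"],a,np.hypot(*v),s["tool_pos"][2],-F[:2]@tg,F[:2]@d(a),F[2],s["gripper_width"]))
if len(sys.argv)>2:
    th=float(sys.argv[1]);R=toolR()
    for x in sys.argv[2:]:
        x=float(x);D=60*(d(x)-d(th));print("to %.3f"%x,(R.T@np.r_[D,0]/60).round(3));th=x
E
python3 arc.py 0.43 .48 .53 .58 .63 .68 .73 .78 .83 .88 .93 .98 1.03 1.08 1.13 1.18 1.23 1.28 1.33 1.38
```

```text
t 4.12 theta 0.441 r 62.8 z 197.0  resist -0.7  radial(out) 0.1 Fz 2.6 w 22.8
to 0.480 [-0.     0.049  0.011]
to 0.530 [-0.     0.048  0.014]
to 0.580 [-0.     0.047  0.016]
to 0.630 [-0.     0.047  0.018]
to 0.680 [-0.     0.046  0.021]
to 0.730 [-0.     0.044  0.023]
to 0.780 [-0.     0.043  0.025]
to 0.830 [-0.     0.042  0.027]
to 0.880 [-0.     0.041  0.029]
to 0.930 [-0.     0.039  0.031]
to 0.980 [-0.     0.037  0.033]
to 1.030 [-0.     0.036  0.035]
to 1.080 [-0.     0.034  0.037]
to 1.130 [-0.     0.032  0.038]
to 1.180 [-0.    0.03  0.04]
to 1.230 [-0.     0.028  0.041]
to 1.280 [-0.     0.026  0.043]
to 1.330 [-0.     0.024  0.044]
to 1.380 [-0.     0.022  0.045]
```

```bash
python3 -m inch '0 0 0 0 0.049 0.011 255;0 0 0 0 0.048 0.014 255;0 0 0 0 0.047 0.016 255;0 0 0 0 0.047 0.018 255' 40 >/dev/null; python3 arc.py;  python3 -m inch '0 0 0 0 0.046 0.021 255;0 0 0 0 0.044 0.023 255' >/dev/null; python3 arc.py
```

```text
t 4.62 theta 0.631 r 63.5 z 196.9  resist 1.6  radial(out) 1.9 Fz 4.9 w 22.7
t 4.88 theta 0.728 r 63.8 z 196.9  resist 2.1  radial(out) 3.2 Fz 4.7 w 22.9
```

```bash
python3 -m inch '0 0 0 0 0.043 0.025 255;0 0 0 0 0.042 0.027 255' >/dev/null; python3 arc.py;  python3 -m inch '0 0 0 0 0.041 0.029 255;0 0 0 0 0.039 0.031 255' >/dev/null; python3 arc.py
```

```text
t 5.12 theta 0.823 r 64.0 z 196.9  resist 2.0  radial(out) 3.5 Fz 5.2 w 22.6
t 5.38 theta 0.920 r 64.2 z 196.9  resist 2.1  radial(out) 5.1 Fz 5.8 w 22.7
```

```bash
python3 -m inch '0 0 0 0 0.037 0.033 255' >/dev/null; python3 arc.py;  python3 -m inch '0 0 0 0 0.036 0.035 255' >/dev/null; python3 arc.py
```

```text
t 5.50 theta 0.968 r 64.3 z 196.9  resist 3.4  radial(out) 5.1 Fz 5.5 w 22.8
t 5.62 theta 1.016 r 64.4 z 196.9  resist 3.0  radial(out) 5.4 Fz 5.3 w 23.1
```

```bash
python3 - <<'E'
from h import *
a=np.radians(-13.5)-1.03
print((toolR().T@np.r_[1.5*np.cos(a),1.5*np.sin(a),0]/60).round(3))
E
python3 -m inch '0 0 0 0 0.034 0.037 255' >/dev/null; python3 arc.py;  python3 -m inch '0 0 0 0 0.032 0.038 255' >/dev/null; python3 arc.py
```

```text
[ 0.     0.018 -0.017]
t 5.75 theta 1.065 r 64.5 z 196.9  resist 2.3  radial(out) 5.2 Fz 4.8 w 23.4
t 5.88 theta 1.113 r 64.5 z 196.9  resist 2.7  radial(out) 4.7 Fz 4.7 w 23.1
```

```bash
python3 -m inch '0 0 0 0 0.048 0.023 255' >/dev/null; python3 arc.py;  python3 -m inch '0 0 0 0 0.028 0.041 255' >/dev/null; python3 arc.py;python3 -m inch '0 0 0 0 0.026 0.043 255' >/dev/null; python3 arc.py 1.28 1.33 1.38 1.43 1.48 1.53 1.58 1.63 1.68 1.73 1.78 1.83 1.88 1.93 1.98 2.03 2.08 2.13 2.18 2.23 2.28 2.33 2.38 2.43 2.48 2.53 2.58 2.63 2.68 2.73 2.78 2.83
```

```text
t 6.00 theta 1.157 r 64.8 z 196.9  resist 1.8  radial(out) -1.9 Fz 6.7 w 22.6
t 6.12 theta 1.203 r 64.8 z 196.9  resist 1.8  radial(out) 2.1 Fz 7.0 w 23.2
t 6.25 theta 1.251 r 64.8 z 196.9  resist 2.0  radial(out) 3.2 Fz 6.5 w 23.3
to 1.330 [-0.     0.024  0.044]
to 1.380 [-0.     0.022  0.045]
to 1.430 [-0.     0.019  0.046]
to 1.480 [-0.     0.017  0.047]
to 1.530 [-0.     0.015  0.048]
to 1.580 [-0.     0.012  0.049]
to 1.630 [-0.     0.01   0.049]
to 1.680 [-0.     0.007  0.049]
to 1.730 [-0.     0.005  0.05 ]
to 1.780 [-0.     0.002  0.05 ]
to 1.830 [-0.   -0.    0.05]
to 1.880 [-0.    -0.003  0.05 ]
to 1.930 [-0.    -0.005  0.05 ]
to 1.980 [-0.    -0.008  0.049]
to 2.030 [-0.    -0.01   0.049]
to 2.080 [-0.    -0.013  0.048]
to 2.130 [-0.    -0.015  0.048]
to 2.180 [-0.    -0.017  0.047]
to 2.230 [-0.    -0.02   0.046]
to 2.280 [-0.    -0.022  0.045]
to 2.330 [-0.    -0.024  0.044]
to 2.380 [-0.    -0.026  0.042]
to 2.430 [-0.    -0.028  0.041]
to 2.480 [-0.   -0.03  0.04]
to 2.530 [-0.    -0.032  0.038]
to 2.580 [-0.    -0.034  0.036]
to 2.630 [-0.    -0.036  0.035]
to 2.680 [-0.    -0.038  0.033]
to 2.730 [-0.    -0.039  0.031]
to 2.780 [-0.    -0.041  0.029]
to 2.830 [-0.    -0.042  0.027]
```

```bash
python3 -m inch '0 0 0 0 0.024 0.044 255;0 0 0 0 0.022 0.045 255' >/dev/null; python3 arc.py;  python3 -m inch '0 0 0 0 0.019 0.046 255' >/dev/null; python3 arc.py
```

```text
t 6.50 theta 1.346 r 64.8 z 196.9  resist 2.0  radial(out) 2.9 Fz 6.4 w 22.7
t 6.62 theta 1.393 r 64.8 z 196.9  resist 2.6  radial(out) 2.1 Fz 6.5 w 23.0
```

```bash
python3 -m inch '0 0 0 0 0.017 0.047 255' >/dev/null; python3 arc.py;  python3 -m inch '0 0 0 0 0.015 0.048 255' >/dev/null; python3 arc.py
```

```text
t 6.75 theta 1.440 r 64.7 z 196.8  resist 1.7  radial(out) 2.1 Fz 7.1 w 22.8
t 6.88 theta 1.488 r 64.7 z 196.9  resist 2.2  radial(out) 2.9 Fz 7.4 w 22.7
```

```bash
python3 -m inch '0 0 0 0 0.012 0.049 255' >/dev/null; python3 arc.py;  python3 -m inch '0 0 0 0 0.01 0.049 255' >/dev/null; python3 arc.py;  python3 -m inch '0 0 0 0 0.007 0.049 255' >/dev/null; python3 arc.py
```

```text
t 7.00 theta 1.535 r 64.7 z 196.9  resist 1.7  radial(out) 3.4 Fz 6.1 w 23.0
t 7.12 theta 1.583 r 64.6 z 196.9  resist 2.0  radial(out) 3.2 Fz 7.2 w 23.1
t 7.25 theta 1.630 r 64.5 z 196.9  resist 1.8  radial(out) 4.0 Fz 7.2 w 23.1
```

```bash
python3 -m inch '0 0 0 0 0.005 0.05 255' >/dev/null; python3 arc.py;  python3 -m inch '0 0 0 0 0.002 0.05 255' >/dev/null; python3 arc.py
```

```text
t 7.38 theta 1.678 r 64.5 z 196.9  resist 2.2  radial(out) 3.8 Fz 7.6 w 22.9
t 7.50 theta 1.726 r 64.4 z 196.9  resist 2.2  radial(out) 2.6 Fz 7.4 w 22.8
```

```bash
python3 -m inch '0 0 0 0 0 0.05 255' >/dev/null; python3 arc.py;  python3 -m inch '0 0 0 0 -0.003 0.05 255' >/dev/null; python3 arc.py;  python3 -m inch '0 0 0 0 -0.005 0.05 255' >/dev/null; python3 arc.py
```

```text
t 7.62 theta 1.773 r 64.3 z 196.9  resist 2.3  radial(out) 3.1 Fz 7.5 w 22.7
t 7.75 theta 1.821 r 64.2 z 196.9  resist 1.7  radial(out) 3.5 Fz 7.4 w 22.8
t 7.88 theta 1.869 r 64.0 z 196.9  resist 2.5  radial(out) 3.7 Fz 7.2 w 23.0
```

```bash
python3 -m inch '0 0 0 0 -0.008 0.049 255' >/dev/null; python3 arc.py;  python3 -m inch '0 0 0 0 -0.01 0.049 255' >/dev/null; python3 arc.py
```

```text
t 8.00 theta 1.917 r 63.9 z 196.9  resist 2.3  radial(out) 3.7 Fz 8.4 w 22.8
t 8.12 theta 1.964 r 63.8 z 196.9  resist 1.8  radial(out) 3.7 Fz 6.8 w 22.9
```

```bash
python3 -m inch '0 0 0 0 -0.013 0.048 255' >/dev/null; python3 arc.py;  python3 -m inch '0 0 0 0 -0.015 0.048 255' >/dev/null; python3 arc.py; python3 - <<'E'
from h import *
a=snapshot("side")[120:270,200:320]
cv2.imwrite("pics/c3.png",cv2.resize(a,None,fx=4,fy=4,interpolation=2))
E
```

```text
t 8.25 theta 2.012 r 63.6 z 196.9  resist 1.6  radial(out) 3.2 Fz 9.2 w 23.5
t 8.38 theta 2.050 r 63.4 z 196.9  resist 7.8  radial(out) 4.2 Fz 5.6 w 23.1
```

View pics/c3.png

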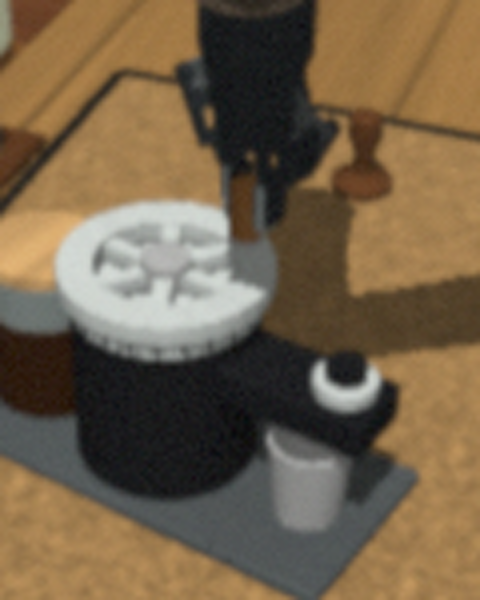

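The wheel has turned and the handle is still held; the key, collar and cup are undisturbed. The first rise shows at about 2.03 rad (7.8 N).

```bash
python3 -m inch '0 0 0 0 -0.017 0.047 255' >/dev/null; python3 arc.py;  python3 -m inch '0 0 0 0 -0.02 0.046 255' >/dev/null; python3 arc.py
```

```text
t 8.55 theta 2.076 r 63.4 z 196.9  resist 11.2  radial(out) 5.1 Fz 3.9 w 23.4
t 8.68 theta 2.121 r 63.2 z 196.9  resist 10.4  radial(out) 5.1 Fz 5.8 w 23.1
```

```bash
python3 -m inch '0 0 0 0 -0.022 0.045 255' >/dev/null; python3 arc.py
```

```text
t 8.80 theta 2.174 r 63.0 z 196.9  resist 8.0  radial(out) 3.6 Fz 7.0 w 22.9
```

```bash
python3 -m inch '0 0 0 0 -0.012 0.022 255' >/dev/null; python3 arc.py; python3 -m inch '0 0 0 0 -0.012 0.022 255' >/dev/null; python3 arc.py;
```

```text
t 8.93 theta 2.207 r 62.9 z 196.9  resist 6.6  radial(out) 4.3 Fz 7.5 w 22.9
t 9.05 theta 2.236 r 62.8 z 196.8  resist 4.7  radial(out) 3.6 Fz 7.7 w 22.6
```

```bash
python3 -m inch '0 0 0 0 -0.013 0.021 255' >/dev/null; python3 arc.py; python3 -m inch '0 0 0 0 -0.013 0.021 255' >/dev/null; python3 arc.py;
```

```text
t 9.18 theta 2.265 r 62.7 z 196.8  resist 4.1  radial(out) 3.7 Fz 9.1 w 22.9
t 9.30 theta 2.294 r 62.6 z 196.9  resist 2.0  radial(out) 3.0 Fz 9.2 w 23.0
```

```bash
python3 -m inch '0 0 0 0 -0.014 0.021 255' >/dev/null; python3 arc.py; python3 -m inch '0 0 0 0 -0.014 0.02 255' >/dev/null; python3 arc.py;
```

```text
t 9.43 theta 2.324 r 62.5 z 196.8  resist 0.7  radial(out) 3.1 Fz 10.3 w 22.9
t 9.55 theta 2.354 r 62.4 z 196.8  resist -1.1  radial(out) 3.4 Fz 10.5 w 23.2
```

```bash
python3 -m inch '0 0 0 0 -0.015 0.02 255' >/dev/null; python3 arc.py; python3 -m inch '0 0 0 0 -0.015 0.02 255' >/dev/null; python3 arc.py;
```

```text
t 9.68 theta 2.383 r 62.2 z 196.8  resist -2.0  radial(out) 3.9 Fz 11.0 w 23.0
t 9.80 theta 2.413 r 62.1 z 196.8  resist -2.7  radial(out) 3.2 Fz 11.1 w 22.8
```

```bash
python3 -m inch '0 0 0 0 -0.016 0.019 255' >/dev/null; python3 arc.py; python3 -m inch '0 0 0 0 -0.016 0.019 255;0 0 0 0 0 0 255' >/dev/null; python3 arc.py;
```

```text
t 9.93 theta 2.442 r 62.0 z 196.8  resist -4.3  radial(out) 3.4 Fz 12.3 w 22.9
t 10.18 theta 2.479 r 61.8 z 196.8  resist -6.9  radial(out) 4.1 Fz 13.0 w 22.7
```

```bash
python3 -m inch '0 0 0 0 -0.01 0.011 255;0 0 0 0 0 0 255' >/dev/null; python3 arc.py
```

```text
t 10.43 theta 2.495 r 61.7 z 196.8  resist -7.9  radial(out) 4.1 Fz 12.5 w 22.8
```

```bash
python3 -m inch '0 0 0 0 0 0 130;0 0 0 0 0 0 120;0 0 0 0 0 0 110;0 0 0 0 0 0 100'; python3 arc.py; python3 - <<'E'
from h import *
a=snapshot("side")[120:270,200:320];b=snapshot("top")[110:260,170:290]
cv2.imwrite("pics/c4.png",cv2.resize(np.hstack([a,b]),None,fx=3.3,fy=3.3,interpolation=2))
E
```

```text
time_s: 10.92
tool_pos: [540.9, 20.2, 195.6]
orientation: [40.4, 89.9, -166.3]
contact_force: [-0.1, -0.1, 1.0]
gripper_width: 51.9
t 10.93 theta 2.470 r 60.2 z 195.6  resist 0.1  radial(out) 0.1 Fz 1.0 w 51.9
```

View pics/c4.png

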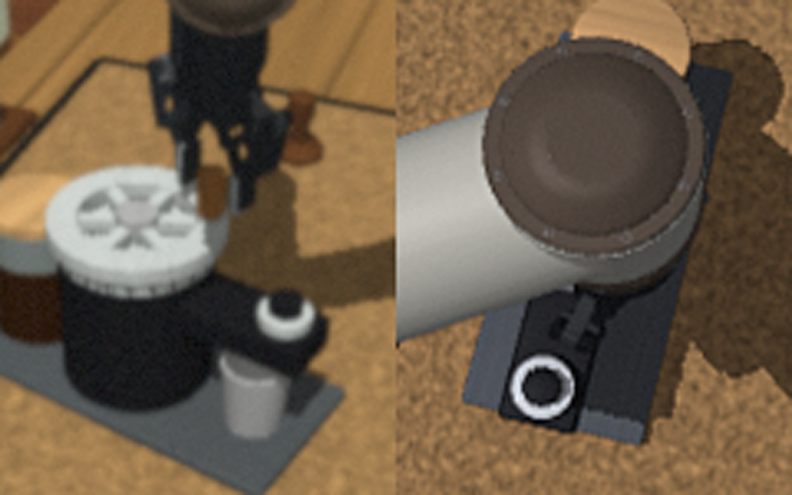

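```bash
python3 -m inch '0 0 0 -0.5 0 0 100;0 0 0 -0.5 0 0 100;0 0 0 0 0 0 255;0 0 0 0 -0.06 0.42 255;0 0 0 0 -0.06 0.42 255;0 0 0 0 -0.06 0.42 255;0 0 0 0 -0.06 0.42 255;0 0 0 0 0 0 255'; python3 - <<'E'
from h import *
s=get_state();print(s["tool_pos"],shares(np.array([458,78.7,s["tool_pos"][2]])-s["tool_pos"]))
a=snapshot("side")[120:270,200:320];b=snapshot("top")[110:260,170:290]
cv2.imwrite("pics/c5.png",cv2.resize(np.hstack([a,b]),None,fx=3.3,fy=3.3,interpolation=2))
E
```

```text
time_s: 12.02
tool_pos: [456.2, 78.8, 255.6]
orientation: [30.1, 89.9, -176.5]
contact_force: [0.5, 0.2, -0.6]
gripper_width: 0.2
[456.20842717  78.80842293 255.6234469 ] [-0.    -0.012 -0.028]
```

View pics/c5.png

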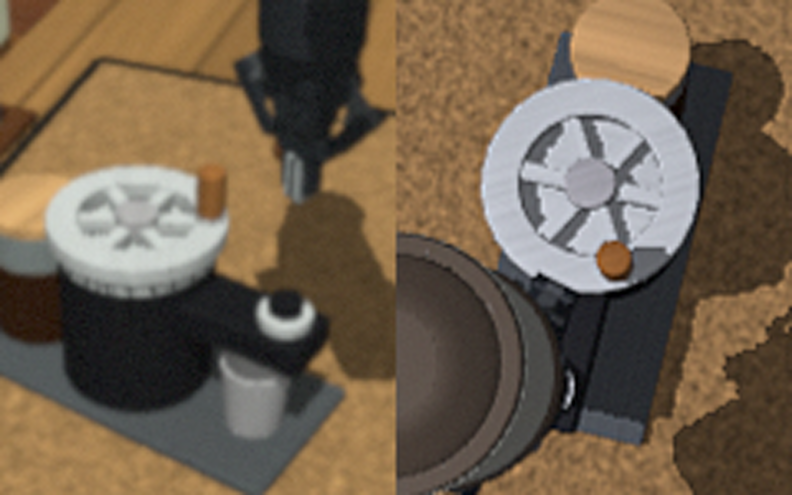

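```bash
python3 - <<'E'
from h import *
im=snapshot("top");h=cv2.cvtColor(im,cv2.COLOR_BGR2HSV)
m=((h[...,0]<16)&(h[...,1]>130)&(h[...,2]>50)).astype(np.uint8);m[:178]=0;m[198:]=0;m[:,:226]=0;m[:,246:]=0
print(cv2.boundingRect(m),np.argwhere(m).mean(0)[::-1])
for uv in((236.1,188.2),(235.9,188)):
    H=ray("top",uv,217)[:2];v=H-[595.4,45.6];print(H,np.hypot(*v),np.radians(-13.5)-np.arctan2(v[1],v[0]))
E
python3 -m inch '0 0 0 0.5 -0.01 -0.03 255;0 0 0 0.45 0 0 255;0 0 0 0.4 0 0 255;0 0 0 0 0 0 255'
```

```text
(231, 183, 10, 12) [235.56179775 188.24719101]
[538.43973749  25.00632001] 60.5687308859088 2.5590508385508888
[538.86316951  25.43232894] 60.02622892010576 2.563326645267145
time_s: 12.68
tool_pos: [458.7, 77.2, 173.2]
orientation: [54.2, 89.7, -152.5]
contact_force: [-0.1, 0.6, -0.0]
gripper_width: -0.3
```

```bash
python3 -m inch '0 0 0 0.1 0 0.01 255;0 0 0 0.08 0 0 255;0 0 0 0 0 0 255' | sed -n '2p;4p'; python3 -m inch '0 0 0 0.04 0 0 255;0 0 0 0 0 0 255'| sed -n '2p;4p'; python3 -m inch '0 0 0 0.04 0 0 255;0 0 0 0 0 0 255'| sed -n '2p;4p'
```

```text
tool_pos: [458.9, 78.5, 164.5]
contact_force: [-0.4, 0.8, -0.0]
tool_pos: [458.8, 78.5, 162.0]
contact_force: [-0.6, -0.1, 0.7]
tool_pos: [459.1, 78.6, 159.7]
contact_force: [-0.2, 0.5, 2.4]
```

```bash
python3 -m inch '0 0 0 0.04 0 0 255;0 0 0 0 0 0 255' | sed -n '2p;4p'; python3 -m inch '0 0 0 0.04 0 0 255;0 0 0 0 0 0 255'| sed -n '2p;4p'
```

```text
tool_pos: [459.1, 78.6, 157.3]
contact_force: [-0.6, 1.4, 4.5]
tool_pos: [459.1, 78.6, 154.9]
contact_force: [-1.1, 0.1, 5.5]
```

```bash
python3 -m inch '0 0 0 0.03 0 0 255;0 0 0 0 0 0 255' | sed -n '2p;4p'
```

```text
tool_pos: [459.1, 78.6, 153.3]
contact_force: [-1.2, -0.3, 6.2]
```

```bash
python3 -m inch '0 0 0 0.02 0 0 255;0 0 0 0 0 0 255;0 0 0 0 0 0 255' | sed -n '2p;4p'; python3 -m inch '0 0 0 -0.1 0 0 255;0 0 0 -0.2 0 0 255;0 0 0 -0.5 0 0 255;0 0 0 -0.6 0 0 255;0 0 0 -0.6 0 0 255;0 0 0 0 1 0 255;0 0 0 0 1 0 255;0 0 0 0 0 0 255'; python3 - <<'E'
from h import *
a=snapshot("side")[120:270,200:320];b=snapshot("top")[110:260,170:290]
cv2.imwrite("pics/c6.png",cv2.resize(np.hstack([a,b]),None,fx=3.3,fy=3.3,interpolation=2))
E
```

```text
tool_pos: [459.1, 78.6, 152.3]
contact_force: [-1.5, 1.1, 7.0]
time_s: 15.68
tool_pos: [402.6, -31.2, 271.7]
orientation: [7.1, 89.9, 160.3]
contact_force: [0.8, 0.5, -0.0]
gripper_width: 0.2
```

View pics/c6.png

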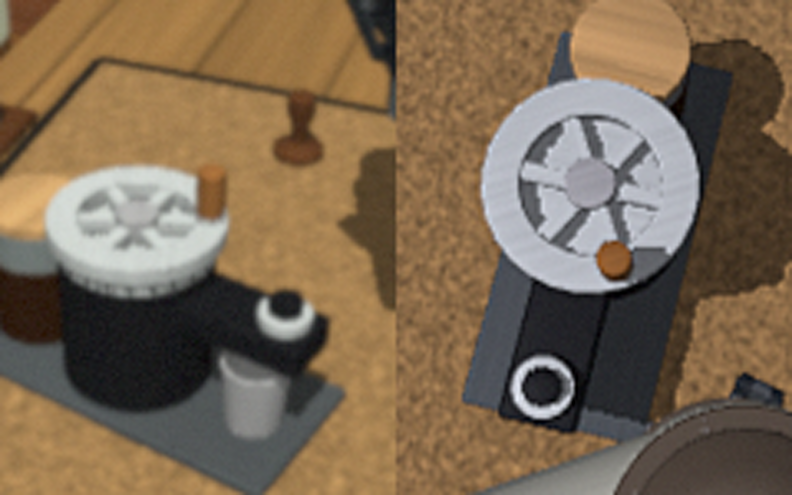

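The handle is at the same pixels as before the press (top crop 614,258). The key is up and the cup and tamper look undisturbed. The arm is clear of everything, so I'm handing in.

```bash
python3 -c "
from station import *
print(finish_job())"
```

```text
the job is handed in; nothing more can be done
None
```

I turned the wheel over its first hump, let go in the resting place just past it, then pressed the key once and let it come back up. The job is handed in; it reports no verdict. The robot clock stood at about 16 s of the 64 s allowed.

- **Wheel:** Resistance began at about 2.03 rad and the reading peaked at about 11 N, drag included. It fell to the drag level at about 2.29 rad, which I took as the crest. I let go about 0.2 rad past that.
- **Key:** I pressed it to 7 N, about 7.5 mm of travel by the tool height, and then raised the arm clear. The force read about zero afterwards.
- **Last pictures:** The handle is in the same place as before the press and the key is up. The cup and tamper look undisturbed. I did not look at the portafilter again; the arm never went near it.

**Disagreements:**
- The onward pull felt just before letting go was 7 to 8 N, where up to 5 N was expected. I put this down to stress in the grip, since it went to zero on release.
- The camera puts the resting angle at about 2.56 rad and the arm at about 2.50 rad. Both are within the span that settles by itself. The pawl itself cannot be seen.

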